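Fit the welding filter glass and pack away the lens kit

TASK

Finish the filter change: slide the dark filter glass along the bed of the lens carrier, so that both spring clips ride up over it and snap down behind it when it is fully home against the stop. Pack the kit away in the black case - the grey box the glass lay on and whichever spare box, cartons and square tube piece are on the bench, all in one layer below the rim - and shut the lid fully. Leave everything else on the bench alone.

Things in the scene. Friction and masses are not known exactly. Their poses are not given: they have to be found in the camera images.
- plate: dark welding filter glass, a flat rigid plate 108 mm long (x) by 51 mm wide (y) by 8 mm thick, 0.11 kg, the same either way round; origin at the centre of its underside. It starts lying lengthwise on top of lens_box, overhanging it by 3.5 mm on either side
- lens_box: closed grey plastic box the filter glass came in, 120 mm long (x) by 44 mm (y) by 30 mm high, about 0.12 kg; origin at the centre of its underside, z up. It always is there; the glass lies on it at first
- spare_box: closed grey plastic box like lens_box, with nothing on it, 120 mm long (x) by 44 mm (y) by 30 mm high, about 0.12 kg; origin at the centre of its underside, z up. May be absent
- carton_a: cardboard carton with a paper band, 150 mm long (x) by 36 mm (y) by 34 mm high, about 0.25 kg; origin at the centre of its underside, z up. May be absent
- carton_b: cardboard carton, the same as carton_a. May be absent
- coupon: weld test piece of square steel tube with dark ends and a bead round its middle, 130 mm long (x) by 40 mm (y) by 40 mm high, about 0.35 kg; origin at the centre of its underside, z up. May be absent
- carrier: lens carrier fixed to the bench; origin on the bench below the seat, its x is the direction in which the glass slides in, z up. Its aluminium bed, 36 mm wide (narrower than the glass, so fingers can hold the glass by its long edges while sliding), top 40 mm above the bench, runs from x = -150 mm to a stop wall at x = +55.5 mm
- seat (a point): the place of the centre of the glass's underside when it is fully home: on the bed top, axes as the carrier's. Fully home the glass touches the stop or is within 3.5 mm of it
- mouth (a point): mouth of the carrier's side guides, on the bed's middle line and top, 5 mm before the seat in x. The guides start here 66 mm apart, narrow to 55 mm 30 mm further on, and reach 60 mm above the bench. A steel bridge over the bed, 7 to 19 mm past this point, 89 mm wide, top 65 mm above the bench, carries the clips
- clip_left (a joint): sprung steel clip over the bed, 12 mm wide, 13 mm to the +y side of its middle, hinged under the bridge (58 mm above the bench) and reaching back to -x. Value in rad: 0 down at rest, about 0.1 when riding on the glass. Glass pushed along +x lifts it (5 to 20 N in all, with friction); it snaps down behind the glass's trailing edge when that is home
- clip_right (a joint): the same clip 13 mm to the -y side of the bed's middle
- lip (a point): the upturned rear ends of the clips, midway between the two, 97 mm before the seat in x and 58 mm above the bench. From here each clip's lip slopes down at 21 degrees towards +x to its nose, 62.5 to 57.5 mm before the seat, which ends 2 mm above the bed
- case_in (a point): centre of the inner floor of the open black kit case (fixed to the bench), 5 mm above the bench; x and y along the case's sides, z up. Inside 190 mm (x) by 275 mm (y) by 55 mm deep, walls 5 mm thick, rim 60 mm above the bench. Two things on top of one another do not go under the lid
- lid (a joint): angle in rad of the case's flat lid (200 by 285 by 8 mm), hinged along the case's far (+x) rim: 0 shut flat on the rim, about 1.6 to 1.85 standing open at the start, limit 1.9. The stiff hinge stays where it is left (3 to 5 N at the free edge moves it)
- lid_hinge (a point): middle of the lid's hinge line, which runs along the case's y, at the far rim, at the lid's lower face
- lid_handle (a point): middle of the lid's bar handle (100 mm long along y) on its outer face, 35 mm off that face and 30 mm from the free edge
- chip_hammer: chipping hammer, 240 mm long, lying or standing on the bench, not part of the job
- wire_brush: hand brush, 220 mm long, lying or standing on the bench, not part of the job
- spray_can: spray can, 64 mm across, 170 mm tall, lying or standing on the bench, not part of the job
- collar: steel pipe collar, 72 mm across, 25 mm high, lying or standing on the bench, not part of the job
- magnet: red L-shaped welding magnet, 90 mm, 16 mm high, lying or standing on the bench, not part of the job
- mug: white mug, 80 mm across, 90 mm tall, lying or standing on the bench, not part of the job
- elbow: steel pipe elbow with flanges, 150 mm, 90 mm high, lying or standing on the bench, not part of the job
Mind the look-alikes: they are no part of the job. What is shaped like the spare_box but green or pink is not meant.

How it is judged:
On the way, in this order (a step that is already met when the one before it is completed fails the run):
1. both clips ride on top of the glass as it slides in on the bed (value of joint each of clip_left, clip_right above 0.06 rad and x of plate in the frame of seat between -0.15 and -0.01 m and z of plate in the frame of seat below 0.006 m), for 0.1 s.
2. the glass is fully home on its seat and both clips have snapped down behind it (x of plate in the frame of seat between -0.006 and 0.005 m and y of plate in the frame of seat between -0.006 and 0.006 m and z of plate in the frame of seat between -0.003 and 0.004 m and value of joint each of clip_left, clip_right below 0.03 rad), for 0.2 s.
At the end, for the whole second after the job is handed in: The glass rests on the seat (within 6 mm along and across, 4 mm in height) with both clips down behind it (below 0.03 rad); lens_box and every spare that is present lie at rest inside the case, below its rim; the lid is shut (below 0.05 rad) (all of step 2 and x of lens_box in the frame of case_in between -0.095 and 0.095 m and y of lens_box in the frame of case_in between -0.1375 and 0.1375 m and z of lens_box in the frame of case_in between -0.005 and 0.05 m and linear speed of each of lens_box, spare_box, carton_a, carton_b, coupon, plate below 0.03 m/s and x of spare_box in the frame of case_in between -0.095 and 0.095 m and y of spare_box in the frame of case_in between -0.1375 and 0.1375 m and z of spare_box in the frame of case_in between -0.005 and 0.05 m and x of carton_a in the frame of case_in between -0.095 and 0.095 m and y of carton_a in the frame of case_in between -0.1375 and 0.1375 m and z of carton_a in the frame of case_in between -0.005 and 0.05 m and x of carton_b in the frame of case_in between -0.095 and 0.095 m and y of carton_b in the frame of case_in between -0.1375 and 0.1375 m and z of carton_b in the frame of case_in between -0.005 and 0.05 m and x of coupon in the frame of case_in between -0.095 and 0.095 m and y of coupon in the frame of case_in between -0.1375 and 0.1375 m and z of coupon in the frame of case_in between -0.005 and 0.05 m and value of joint lid below 0.05 rad); the robot touches nothing.
It fails at once if a thing that is not part of the job is pushed more than 6 cm or knocked over (distance of any of chip_hammer, wire_brush, spray_can, collar, magnet, mug, elbow from where it was at the start of the episode above 0.06 m or angle between any of spray_can, mug's own z axis and vertical above 0.6 rad).
Of spare_box, carton_a, carton_b, coupon only 1 to 3 are there at a start; the rules pass over those that are not, and their reading is None.
At some moment in a run one of spare_box, carton_a, carton_b, coupon may be knocked a few centimetres aside while the robot is not near it.
It also fails if it takes over 210 s, if anything falls off the work surface, if the arm or the gripper's body presses on something with over 40 N, if the wrist force passes 120 N, or if a joint passes its speed limit or range.

ROBOT

A 7-joint arm with a two-finger parallel gripper is mounted at the origin on the work surface. World frame = base frame: x ahead of the robot, y to its left, z up, the work surface at z = 0. Lengths are in m, angles in rad, forces in N, time in s.
With the tool pointing down it reaches from about 0.4 to 0.85 m from the base axis. Payload 4.4 kg.
Tool frame: the origin (TCP) lies at the very end of the fingers, on their centre line; the grasp point (between the pads) lies 19 mm behind it; z points along the fingers, y is the line along which they close (so a half turn about z gives the same grasp; the last joint's range is limited). The gripper opens to 94 mm and grips with 3 to 60 N. Pads are 16 mm wide; open, the fingers measure 119 mm over their backs; the gripper's body (75 mm by 177 mm) begins 78 mm behind the grasp point.
Start: joints at [-1.354, 0.628, 0.038, 1.517, -0.027, 0.996, -0.02], TCP at [0.181, 0.624, 0.205] pointing down, gripper open.
Joint ranges: [-3.06, 3.06], [-0.37, 2.12], [-1.25, 1.32], [0.18, 2.47], [-1.1, 4.24], [0.23, 1.98], [-2.94, 2.94]. Speed limits (rad/s): [2.57, 2.57, 3.14, 3.14, 3.14, 3.14, 3.14].

INTERFACE

Orientations are given as a rotation vector (axis times angle).
In Python, from station import manip, viewer, order gives the robot as it stands.
- The arm moves only by the tool apply_moves, never from a script. Its argument "rows" is a list of rows, each a list of 6 numbers: the shift along the tool's x, y, z in m, then the turn, a rotation vector about the tool's x, y, z in degrees. A call has 1 to 12 rows; each row is the pose to reach, as a shift and turn from the pose commanded when the call began, along the tool's axes at that moment; what a row does not reach only later rows make up. A row lasts 1/8 s, in which the tool goes at most 62.5 mm and 10.7 degrees, less where a joint would pass 70% of its speed; a pose out of reach is approached as far as the arm can. A call with a gripper value outside its range is refused whole. "fingers" is the closure in counts, from 0 (fully open) to 255 (shut), set as the call begins (left out, the last holds). The fingers move at their own pace and stop on an object; "squeeze" is the grip in N (left out, the last holds). Time passes only in rows, so rows that repeat a pose let the fingers close. It gives the time, the measured TCP pose, the force, the opening and the grip force at its end, in the units of the state.
- manip.state(): the state, without advancing time (a new reading comes with each control period).
- viewer.grab_frame(name): name is "side" or "top"; returns the picture (480x640x3 uint8, blue, green, red); there is no depth.
- viewer.camera_model(name): a dict with "fovy" (degrees; the focal length in pixels is half the picture's height over the tangent of half this angle, whatever the lens; pixels are square), "cx", "cy" (the principal point, pixels), "xyz" and "rotation" of the camera in the world. Camera axes: x right, y down, z forward; pixel columns grow to the right and rows downward; lengths in m; the calibration is good to about 2 mm. A picture is of the moment at which its call begins. camera_model takes no time and is no camera call.
- order.job_done(): hands the job in; it is judged then, once.
The state is a dict: "time_s": time; "joints": joint angles; "joint_velocities": joint speeds; "joint_efforts": joint torques, N m; "tcp_pos": TCP position; "orientation": TCP orientation; "wrist_force": force on the tool from outside, world axes, zero at the start; "torque": the same for the moment, N m; "gripper_width": finger opening in m; "grasp_force": force on a finger pad.
Only numpy, scipy, OpenCV 4.12 (cv2) and the standard library are available. Lean on these libraries where they do the work, as an engineer would, in place of code of your own. Each camera call takes 0.05 s, during which the arm holds its last target. There are 200 camera calls.

## Working session

There is one attempt and no reset: what is moved stays moved. The work goes in short steps, Python scripts to look and compute and a tool call to move; the robot and the scene stay as the last step left them, time stands still between calls to the robot, and variables do not carry over. Pictures are saved under pics/ and viewed, at most 14 in all, crops included, and the job is handed in when it is done.

Besides the shell and the picture viewer there is one more tool, called as name(argument=value, ...) on one line, values as JSON. apply_moves: Moves the arm, as the interface text tells. Its arguments: {"type":"object","properties":{"rows":{"type":"array"},"fingers":{"type":"number"},"squeeze":{"type":"number"}},"required":["rows"]}

```bash
mkdir -p pics; ls; cat > h.py <<'E'
import numpy as np, cv2
from scipy.spatial.transform import Rotation as R
from station import manip, viewer, order
def cam(n):
    c=viewer.camera_model(n); f=240/np.tan(np.radians(c["fovy"])/2)
    Rm=np.array(c["rotation"],float)
    if Rm.shape!=(3,3): Rm=R.from_rotvec(Rm).as_matrix()
    return c,f,Rm,np.array(c["xyz"],float)
def px2w(n,u,v,z):
    c,f,Rm,p=cam(n); d=Rm@np.array([(u-c["cx"])/f,(v-c["cy"])/f,1.]); return p+d*(z-p[2])/d[2]
def w2px(n,P):
    c,f,Rm,p=cam(n); q=Rm.T@(np.array(P,float)-p); return np.array([c["cx"]+f*q[0]/q[2],c["cy"]+f*q[1]/q[2]])
def st():
    s=manip.state(); print({k:np.round(s[k],3).tolist() for k in s if k not in("joint_velocities","joint_efforts")})
    print("Rmat",np.round(R.from_rotvec(s["orientation"]).as_matrix(),3).tolist())
E
python3 - <<'E'
from h import *
for n in("side","top"):
    print(n,viewer.camera_model(n)); cv2.imwrite(f"pics/{n}0.png",viewer.grab_frame(n))
st()
E
```

```text
pics
side {'fovy': 43.4464910527041, 'cx': 314.50280014586525, 'cy': 238.06865784664666, 'xyz': array([ 0.31387976, -0.9022641 ,  0.92099166]), 'rotation': array([-2.22365911,  0.24892854, -0.11066609])}
top {'fovy': 44.37634517497045, 'cx': 324.5664806002134, 'cy': 246.73560059142164, 'xyz': array([0.23457848, 0.11540987, 1.65736392]), 'rotation': array([-2.0845528 ,  2.14856784, -0.18432187])}
{'time_s': 0.1, 'joints': [-1.354, 0.629, 0.038, 1.518, -0.027, 0.996, -0.02], 'tcp_pos': [0.181, 0.624, 0.205], 'orientation': [-0.443, -3.11, 0.003], 'wrist_force': [-0.205, 0.328, 0.303], 'torque': [0.008, 0.002, -0.036], 'grasp_force': 0.0, 'gripper_width': 0.094}
Rmat [[-0.96, 0.279, -0.0], [0.279, 0.96, -0.002], [-0.0, -0.002, -1.0]]
```

View pics/top0.png

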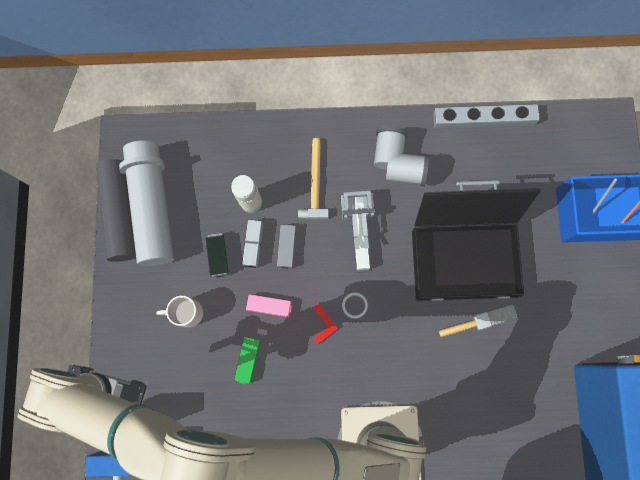

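View pics/side0.png

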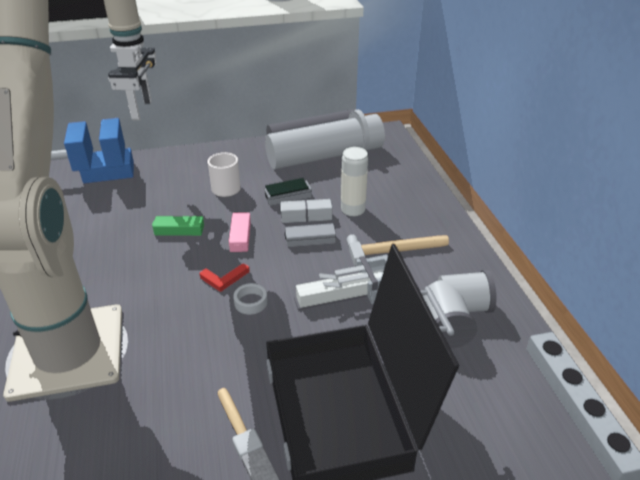

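Top: glass on its box at (217,255), banded grey/white piece at (253,243), grey box at (287,246), carrier (360,230), case (467,262). Green (247,360) and pink (269,305) boxes are the decoys. I'll confirm with a crop of both views.

```bash
python3 - <<'E'
from h import *
t=cv2.imread("pics/top0.png"); s=cv2.imread("pics/side0.png")
a=cv2.resize(t[180:285,195:395],(800,420),interpolation=cv2.INTER_CUBIC)
b=cv2.resize(s[170:310,260:400],(800,800),interpolation=cv2.INTER_CUBIC)[:,:]
cv2.imwrite("pics/c1.png",a)
cv2.imwrite("pics/c2.png",cv2.resize(s[165:325,255:455],(750,600),interpolation=cv2.INTER_CUBIC))
E
```

```text
(no output)
```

View pics/c1.png

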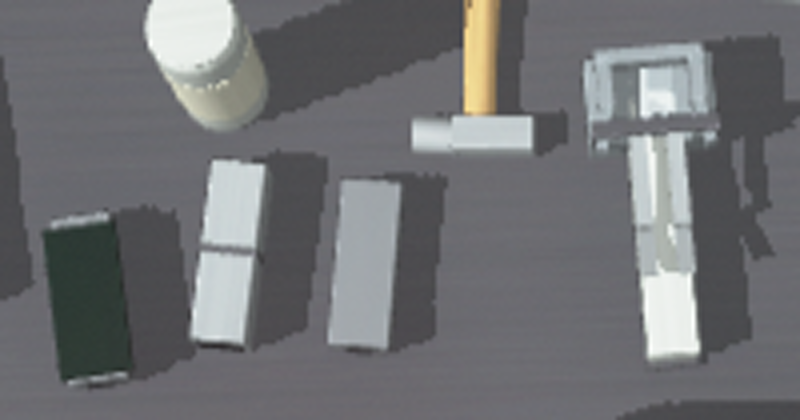

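View pics/c2.png

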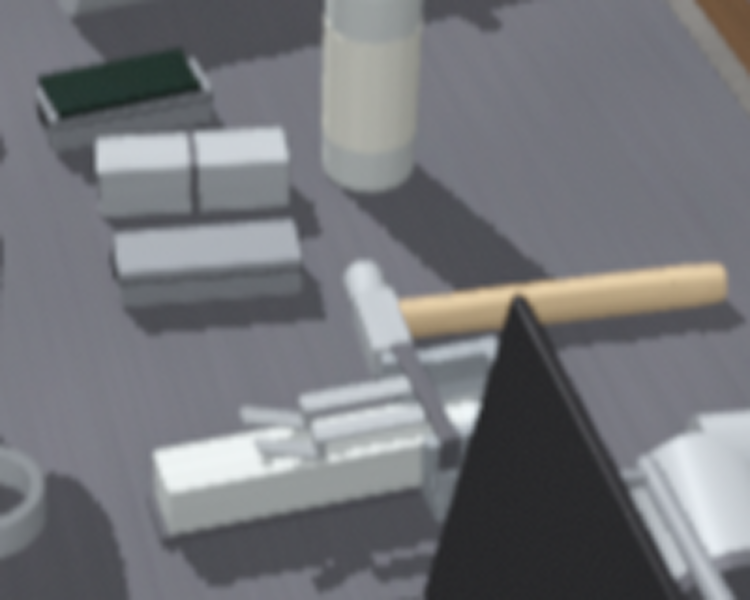

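```bash
cat >> h.py <<'E'
def rect(mask,z,n="top",off=(0,0)):
    "largest blob -> world min-area rect at height z: centre, long, short, yaw of long side (deg)"
    k,l,s,_=cv2.connectedComponentsWithStats(mask.astype(np.uint8)); 
    i=1+np.argmax(s[1:,4]); c=max(cv2.findContours((l==i).astype(np.uint8),0,1)[0],key=cv2.contourArea)
    P=np.array([px2w(n,p[0][0]+off[0],p[0][1]+off[1],z)[:2] for p in c])*1000
    (x,y),(w,h),a=cv2.minAreaRect(P.astype(np.float32))
    if w<h: w,h,a=h,w,a+90
    return np.round([x,y,w,h,(a+90)%180-90],1), s[i,4]
E
python3 - <<'E'
from h import *
t=cv2.imread("pics/top0.png"); g=cv2.cvtColor(t,cv2.COLOR_BGR2GRAY).astype(int); T=t.astype(int)
def win(m,u0,v0,u1,v1): o=np.zeros(m.shape,bool); o[v0:v1,u0:u1]=m[v0:v1,u0:u1]; return o
print("plate",rect(win((g<45)&(T[...,1]>T[...,2]+8),200,225,235,280),.038))
print("coupon",rect(win(cv2.morphologyEx((g>185).astype(np.uint8),3,np.ones((5,5)))>0,238,215,268,275),.04))
print("spare",rect(win((g>135),273,220,300,272),.03))
print("bedwhite",rect(win(g>215,350,240,375,275),.04))
print("handlewin")
# carrier rows: bright extents
for v in range(200,272,6):
    u=np.where(g[v,340:385]>130)[0]+340; print(v,u.min(),u.max(),end="; ")
print()
print([px2w("top",*p,.0)[:2].round(3) for p in[(380,440)]])
# case zooms
z=cv2.resize(t[170:310,395:555],(800,700),interpolation=cv2.INTER_CUBIC)
cv2.imwrite("pics/c3.png",cv2.convertScaleAbs(z,alpha=2.0,beta=10)[100:])
E
```

```text
Traceback (most recent call last):
  File "h.py", line 19, in rect
    i=1+np.argmax(s[1:,4]); c=max(cv2.findContours((l==i).astype(np.uint8),0,1)[0],key=cv2.contourArea)
        ~~~~~~~~~^^^^^^^^^
ValueError: attempt to get argmax of an empty sequence
```

```bash
python3 - <<'E'
from h import *
t=cv2.imread("pics/top0.png"); g=cv2.cvtColor(t,cv2.COLOR_BGR2GRAY).astype(int); T=t.astype(int)
print(T[255,217],T[243,262],T[246,287],T[246,272])
def win(m,u0,v0,u1,v1): o=np.zeros(m.shape,bool); o[v0:v1,u0:u1]=m[v0:v1,u0:u1]; return o
print("plate",rect(win((g<48)&(T[...,0]<50)&(T[...,2]<45),200,225,232,280),.038))
print("coupon",rect(win(cv2.morphologyEx((g>175).astype(np.uint8),3,np.ones((5,5)))>0,238,215,268,275),.04))
print("spare",rect(win((g>135),273,220,300,272),.03))
print("bedwhite",rect(win(g>215,350,240,375,275),.04))
for v in range(200,272,6):
    u=np.where(g[v,340:385]>130)[0]+340; print(v,u.min(),u.max(),end="; ")
print([px2w("top",*p,.0)[:2].round(3) for p in[(380,440)]])
z=cv2.resize(t[170:310,395:555],(800,700),interpolation=cv2.INTER_CUBIC)
cv2.imwrite("pics/c3.png",cv2.convertScaleAbs(z,alpha=2.0,beta=10)[100:])
E
```

```text
[52 59 47] [80 76 77] [172 167 161] [79 75 76]
plate (array([5.806e+02, 4.188e+02, 2.900e+00, 0.000e+00, 2.000e-01]), np.int32(2))
coupon (array([561.8, 338.6, 127.5,  37. ,  -7.2]), np.int32(584))
spare (array([551.9, 243.2, 117.9,  41.6,  -5.9]), np.int32(608))
bedwhite (array([510.2,  30.4,  61.9,  34.3,   3.2]), np.int32(247))
200 341 371; 206 341 371; 212 342 342; 218 352 365; 224 352 366; 230 353 367; 236 354 367; 242 354 368; 248 355 368; 254 355 368; 260 356 368; 266 356 369; [array([ 0.015, -0.   ])]
```

View pics/c3.png

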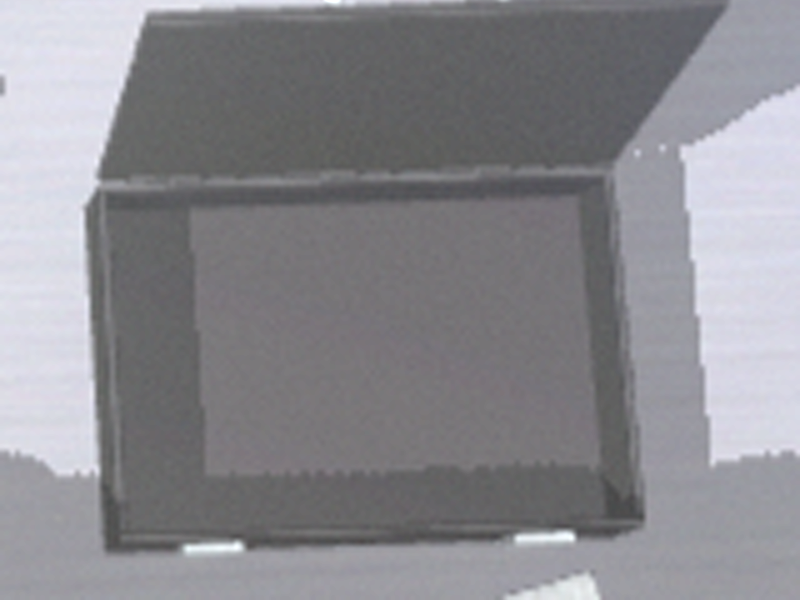

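Crop shows the case rim: near right (643,522), near left about (112,535), far left (102,188), far right (615,172); lid stands open behind it.

```bash
python3 - <<'E'
from h import *
t=cv2.imread("pics/top0.png"); g=cv2.cvtColor(t,cv2.COLOR_BGR2GRAY).astype(int); T=t.astype(int)
m=np.zeros(g.shape,bool); m[225:280,200:235]=((T[...,1]-T[...,2]>7)&(g<75))[225:280,200:235]
print("plate",rect(m,.038))
C=[px2w("top",395+x/5,190+y/5,.06)[:2]*1000 for x,y in[(643,522),(112,533),(102,188),(615,172)]]
print(np.round(C,0).tolist(),np.mean(C,0).round(1),[round(np.linalg.norm(C[i]-C[(i+1)%4])) for i in range(4)])
d=(C[0]-C[1])+(C[3]-C[2]); print("yaw y-axis",np.degrees(np.arctan2(d[0],-d[1])))
# bed centreline at z .04 from row extents
A=np.array([np.mean([px2w("top",a-.5,v,.04)[:2],px2w("top",b+.5,v,.04)[:2]],0)*1000 for v,a,b in[(218,352,365),(224,352,366),(230,353,367),(236,354,367),(242,354,368),(248,355,368),(254,355,368),(260,356,368),(266,356,369)]])
p=np.polyfit(A[:,0],A[:,1],1);print("bed y=",p,"yaw",np.degrees(np.arctan(p[0])),A.round(0).tolist()[::4])
z=cv2.resize(t[185:280,320:400],(505,600),interpolation=cv2.INTER_CUBIC); s=cv2.imread("pics/side0.png")
z2=cv2.resize(s[240:320,285:400],(290*2,400),interpolation=cv2.INTER_CUBIC)
o=np.zeros((600,800,3),np.uint8); o[:,:400]=z[:,60:460]; o[:275,400:]=cv2.resize(z2,(400,275)); cv2.imwrite("pics/c4.png",z)
E
```

```text
plate (array([529.5, 437.6, 106.3,  49.6,   7.2]), np.int32(658))
[[390.0, -401.0], [392.0, -115.0], [584.0, -120.0], [584.0, -404.0]] [ 487.4 -259.9] [287, 192, 284, 194]
yaw y-axis -0.2884827837107379
bed y= [ 0.03886635 10.46651982] yaw 2.2257573190862368 [[621.0, 35.0], [552.0, 31.0], [484.0, 30.0]]
```

View pics/c4.png

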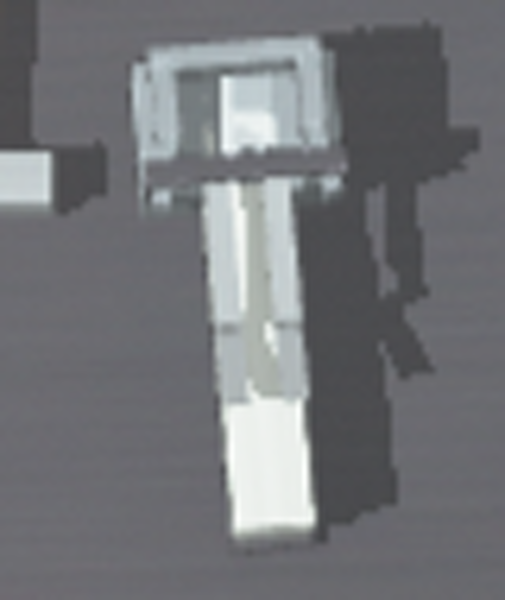

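```bash
python3 - <<'E'
from h import *
q=lambda x,y,z:px2w("top",320+x/6.3125-.42,185+y/6.3125-.42,z)[:2]*1000
E=q(273.5,527,.04); B=q(246,168,.065); L=q(146,175,.065); Rr=q(346,161,.065)
S1=q(148,45,.06);S2=q(325,40,.06)
print(E,B,np.linalg.norm(B-E),"yaw",np.degrees(np.arctan2(*(B-E)[::-1])),"bridge w",np.linalg.norm(L-Rr),"yaw",np.degrees(np.arctan2((L-Rr)[0],(L-Rr)[1])))
print("stop",S1,S2)
for k in[(232,525),(224,402),(315,525),(309,400),(228,460),(312,460)]: print(k,q(*k,.04).round(1))
# side view cross-check: project model
y=np.arctan2(*(B-E)[::-1]);u=np.array([np.cos(y),np.sin(y)]);n=np.array([-u[1],u[0]]);seat=E+150*u;print("seat",seat)
s=cv2.imread("pics/side0.png");t=cv2.imread("pics/top0.png");S=cv2.resize(s[225:335,285:435],(800,587),interpolation=cv2.INTER_CUBIC)
for a,b,z in[(-150,18,40),(-150,-18,40),(-150,-18,0),(-97,19,58),(-97,-19,58),(-97,7,58),(-97,-7,58),(2,44.5,65),(2,-44.5,65),(14,44.5,65)]:
    P=[*(seat+a*u+b*n)/1000,z/1000]; x=(w2px("side",P)-[285,225]+.5)*5.333; cv2.circle(S,tuple(int(i) for i in x),3,(0,0,255),-1)
cv2.imwrite("pics/c5.png",S)
E
```

```text
[478.16743857  28.8213211 ] [634.68697179  35.74119189] 156.6724254336254 yaw 2.531450008000871 bridge w 88.39373104045325 yaw -2.239738236405612
stop [693.73864051  76.85638526] [693.40798163  -1.93949266]
(232, 525) [479.6  47. ]
(224, 402) [534.7  48.4]
(315, 525) [478.5  10.6]
(309, 400) [534.4  10.8]
(228, 460) [508.7  47.7]
(312, 460) [507.5  10.6]
seat [628.02105779  35.44648578]
```

View pics/c5.png

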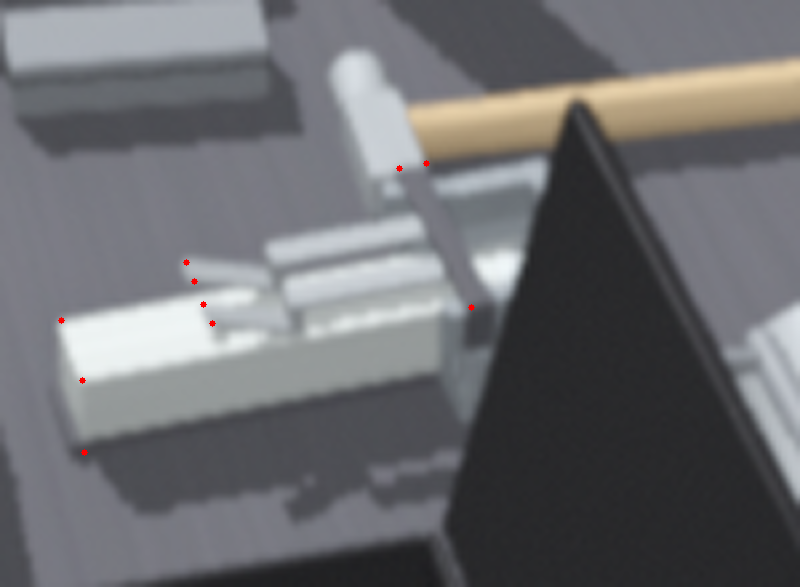

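Model points fall on bed end, lips and bridge: seat ≈ (628,35), yaw ≈ 2.4°. Coupon (253,243) is the banded square tube with dark ends, and spare_box (287,246) is plain grey; no cartons. Now the glass.

```bash
cat >> h.py <<'E'
def go(x,y,z,yaw,ref=None):
    "mm, deg -> row (tool shift m, turn deg) from the present pose or a given (x,y,z,yaw)"
    def pose(a): 
        c,s=np.cos(np.radians(a)),np.sin(np.radians(a)); return np.array([[-c,-s,0],[-s,c,0],[0,0,-1.]]).T
    if ref is None:
        s=manip.state(); p=np.array(s["tcp_pos"])*1000; Q=R.from_rotvec(s["orientation"]).as_matrix()
    else: p=np.array(ref[:3]); Q=pose(ref[3])
    d=Q.T@(np.array([x,y,z])-p); w=R.from_matrix(Q.T@pose(yaw)).as_rotvec(degrees=True)
    print((x,y,z,yaw),"row",(d/1000).round(4).tolist(),w.round(1).tolist())
SE=np.array([628,35.3]); CY=2.4
def carr(a,b=0):
    y=np.radians(CY); return SE+a*np.array([np.cos(y),np.sin(y)])+b*np.array([-np.sin(y),np.cos(y)])
E
python3 - <<'E'
from h import *
go(503,434,100,7.2); go(503,434,15,7.2)
print(carr(-187),carr(-27))
E
```

```text
(503, 434, 100, 7.2) row [-0.3619, -0.0921, 0.1048] [-0.1, -0.0, -23.4]
(503, 434, 15, 7.2) row [-0.3619, -0.092, 0.1898] [-0.1, -0.0, -23.4]
[441.16403077  27.46925275] [601.02368359  34.16935735]
```

apply_moves(rows=[[-0.362, -0.092, 0, 0, 0, -10], [-0.362, -0.092, 0, 0, 0, -20], [-0.362, -0.092, 0, 0, 0, -23.4], [-0.362, -0.092, 0, 0, 0, -23.4], [-0.362, -0.092, 0, 0, 0, -23.4], [-0.362, -0.092, 0, 0, 0, -23.4], [-0.362, -0.092, 0, 0, 0, -23.4], [-0.362, -0.092, 0, 0, 0, -23.4], [-0.362, -0.092, 0.105, 0, 0, -23.4], [-0.362, -0.092, 0.105, 0, 0, -23.4], [-0.362, -0.092, 0.105, 0, 0, -23.4], [-0.362, -0.092, 0.105, 0, 0, -23.4]], fingers=50, squeeze=40)

```text
time_s: 1.6
tcp_pos: [0.503, 0.4369, 0.1021]
orientation: [-0.2, 3.134, 0.003]
wrist_force: [-0.2, 0.0, 0.5]
gripper_width: 0.0754
grasp_force: 0.0
```

```bash
python3 - <<'E'
from h import *
st(); go(503,434,15,7.2)
E
```

```text
{'time_s': 1.6, 'joints': [-0.717, 0.764, -0.069, 1.562, 0.065, 0.816, 0.887], 'tcp_pos': [0.503, 0.437, 0.102], 'orientation': [-0.2, 3.134, 0.003], 'wrist_force': [-0.227, 0.033, 0.482], 'torque': [0.02, -0.052, 0.071], 'grasp_force': 0.0, 'gripper_width': 0.075}
Rmat [[-0.992, -0.127, 0.001], [-0.127, 0.992, 0.002], [-0.002, 0.002, -1.0]]
(503, 434, 15, 7.2) row [0.0005, -0.003, 0.0871] [0.1, 0.1, 0.1]
```

apply_moves(rows=[[0, 0, 0.05, 0, 0, 0], [0, 0, 0.07, 0, 0, 0], [0, 0, 0.08, 0, 0, 0], [0, 0, 0.085, 0, 0, 0], [0, 0, 0.085, 0, 0, 0], [0, 0, 0.085, 0, 0, 0]])

```text
time_s: 2.35
tcp_pos: [0.5039, 0.4353, 0.0165]
orientation: [-0.197, 3.134, 0.002]
wrist_force: [-0.0, -0.5, -0.3]
gripper_width: 0.0757
grasp_force: 0.0
```

```bash
python3 - <<'E'
from h import *
st()
t=viewer.grab_frame("top");s=viewer.grab_frame("side")
o=np.zeros((600,800,3),np.uint8); o[:,:400]=cv2.resize(t[200:305,180:250],(400,600),interpolation=2); o[:400,400:]=cv2.resize(s[130:250,230:350],(400,400),interpolation=2); cv2.imwrite("pics/c6.png",o)
E
```

```text
{'time_s': 2.35, 'joints': [-0.72, 0.877, -0.061, 1.602, 0.076, 0.663, 0.878], 'tcp_pos': [0.504, 0.435, 0.016], 'orientation': [-0.197, 3.134, 0.002], 'wrist_force': [-0.046, -0.525, -0.279], 'torque': [0.078, 0.036, 0.003], 'grasp_force': 0.0, 'gripper_width': 0.076}
Rmat [[-0.992, -0.125, 0.001], [-0.125, 0.992, 0.001], [-0.001, 0.001, -1.0]]
```

View pics/c6.png

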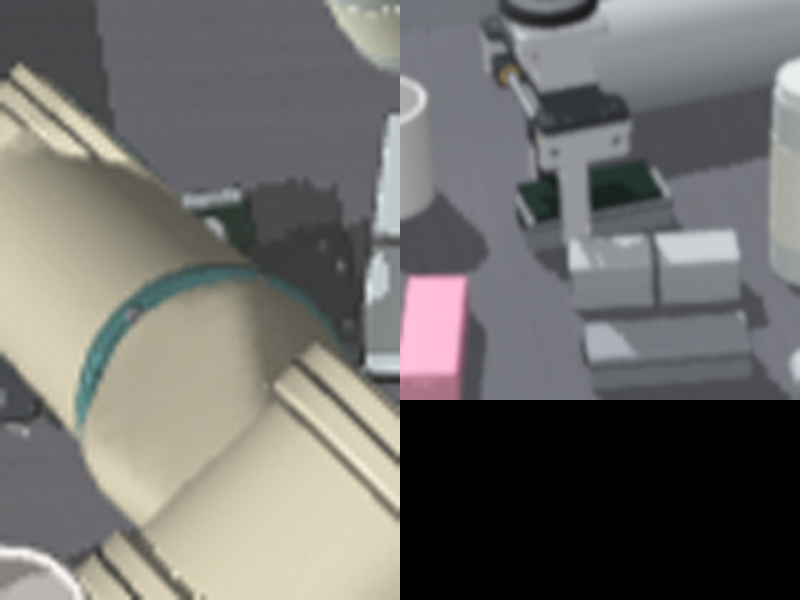

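Side view: fingers straddle the glass behind its middle. Close.

apply_moves(rows=[[0, 0, 0, 0, 0, 0], [0, 0, 0, 0, 0, 0], [0, 0, 0, 0, 0, 0], [0, 0, 0, 0, 0, 0], [0, 0, 0, 0, 0, 0]], fingers=255, squeeze=45)

```text
time_s: 3.08
tcp_pos: [0.5033, 0.4348, 0.0155]
orientation: [0.197, -3.135, 0.0]
wrist_force: [0.1, -0.4, 0.5]
gripper_width: 0.0505
grasp_force: 45.0
```

apply_moves(rows=[[0, 0, -0.01, 0, 0, 0], [0, 0, -0.04, 0, 0, 0], [0, 0, -0.08, 0, 0, 0], [0, 0, -0.1, 0, 0, 0], [0, 0, -0.1, 0, 0, 0], [0, 0, -0.1, 0, 0, 0]])

```text
time_s: 3.82
tcp_pos: [0.5027, 0.4343, 0.1147]
orientation: [0.197, -3.134, 0.001]
wrist_force: [-1.3, -0.2, -1.4]
gripper_width: 0.0504
grasp_force: 45.0
```

```bash
python3 - <<'E'
from h import *
st(); x,y=carr(-187); go(x,y,100,2.4); go(x,y,45,2.4)
E
```

```text
{'time_s': 3.825, 'joints': [-0.715, 0.748, -0.069, 1.554, 0.063, 0.843, 0.889], 'tcp_pos': [0.503, 0.434, 0.115], 'orientation': [0.197, -3.134, 0.001], 'wrist_force': [-1.264, -0.248, -1.365], 'torque': [0.025, 0.006, -0.027], 'grasp_force': 44.989, 'gripper_width': 0.05}
Rmat [[-0.992, -0.125, -0.001], [-0.125, 0.992, -0.001], [0.001, -0.001, -1.0]]
(np.float64(441.16403077151347), np.float64(27.46925275263967), 100, 2.4) row [0.112, -0.3959, 0.0151] [-0.1, -0.1, 4.8]
(np.float64(441.16403077151347), np.float64(27.46925275263967), 45, 2.4) row [0.112, -0.3959, 0.0701] [-0.1, -0.1, 4.8]
```

apply_moves(rows=[[0.02, -0.06, 0, 0, 0, 1], [0.112, -0.396, 0, 0, 0, 4.8], [0.112, -0.396, 0, 0, 0, 4.8], [0.112, -0.396, 0, 0, 0, 4.8], [0.112, -0.396, 0, 0, 0, 4.8], [0.112, -0.396, 0, 0, 0, 4.8], [0.112, -0.396, 0, 0, 0, 4.8], [0.112, -0.396, 0, 0, 0, 4.8], [0.112, -0.396, 0.055, 0, 0, 4.8], [0.112, -0.396, 0.055, 0, 0, 4.8], [0.112, -0.396, 0.055, 0, 0, 4.8]])

```text
time_s: 5.2
tcp_pos: [0.4419, 0.0289, 0.061]
orientation: [0.068, -3.141, -0.001]
wrist_force: [-0.3, 0.6, -1.0]
gripper_width: 0.0507
grasp_force: 45.0
```

```bash
python3 - <<'E'
from h import *
st(); x,y=carr(-187); go(x,y,26,2.4)
t=viewer.grab_frame("top");s=viewer.grab_frame("side")
o=np.zeros((600,800,3),np.uint8); o[:,:400]=cv2.resize(t[190:310,320:400],(400,600),interpolation=2); o[:400,400:]=cv2.resize(s[225:345,265:385],(400,400),interpolation=2); cv2.imwrite("pics/c7.png",o)
E
```

```text
{'time_s': 5.2, 'joints': [-0.077, 0.6, -0.074, 2.203, 0.124, 0.342, 1.36], 'tcp_pos': [0.442, 0.029, 0.061], 'orientation': [0.068, -3.141, -0.001], 'wrist_force': [-0.346, 0.579, -1.013], 'torque': [-0.048, -0.024, -0.038], 'grasp_force': 44.989, 'gripper_width': 0.051}
Rmat [[-0.999, -0.043, -0.0], [-0.043, 0.999, 0.0], [0.0, 0.0, -1.0]]
(np.float64(441.16403077151347), np.float64(27.46925275263967), 26, 2.4) row [0.0008, -0.0014, 0.035] [0.0, -0.0, 0.1]
```

View pics/c7.png

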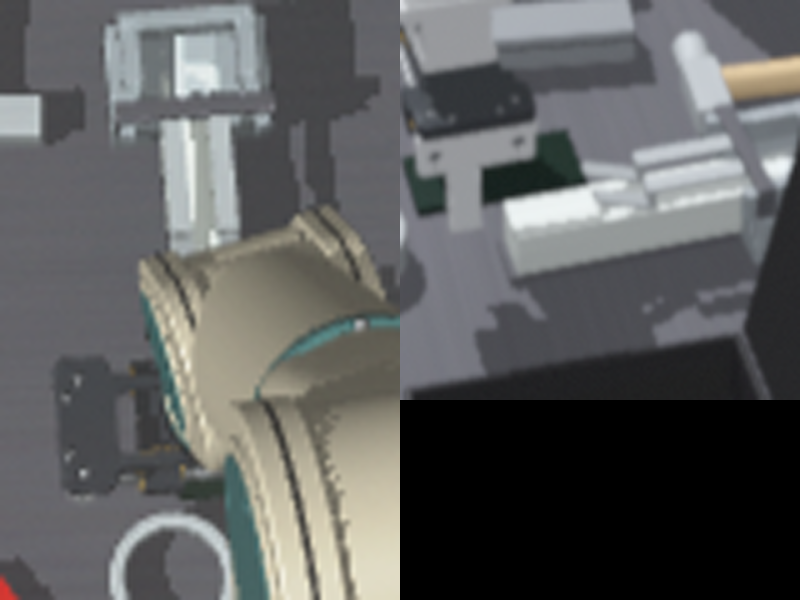

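Glass hangs just before the bed, aligned with it. Lower and slide with steps watched by force.

apply_moves(rows=[[0, 0, 0.015, 0, 0, 0], [0, -0.001, 0.028, 0, 0, 0], [0, -0.001, 0.032, 0, 0, 0], [0, -0.001, 0.034, 0, 0, 0], [0, -0.001, 0.035, 0, 0, 0], [0, -0.001, 0.035, 0, 0, 0]])

```text
time_s: 6.05
tcp_pos: [0.442, 0.0269, 0.0256]
orientation: [-0.066, 3.141, 0.0]
wrist_force: [-0.5, -0.5, -2.1]
gripper_width: 0.0504
grasp_force: 45.0
```

```bash
python3 - <<'E'
from h import *
st()
t=viewer.grab_frame("top");s=viewer.grab_frame("side")
cv2.imwrite("pics/c8.png",cv2.resize(s[245:325,285:395],(800,582),interpolation=2))
E
```

```text
{'time_s': 6.05, 'joints': [-0.083, 0.676, -0.06, 2.221, 0.154, 0.248, 1.333], 'tcp_pos': [0.442, 0.027, 0.026], 'orientation': [-0.066, 3.141, 0.0], 'wrist_force': [-0.481, -0.466, -2.066], 'torque': [0.069, 0.02, -0.012], 'grasp_force': 44.989, 'gripper_width': 0.05}
Rmat [[-0.999, -0.042, 0.0], [-0.042, 0.999, 0.0], [-0.0, 0.0, -1.0]]
```

View pics/c8.png

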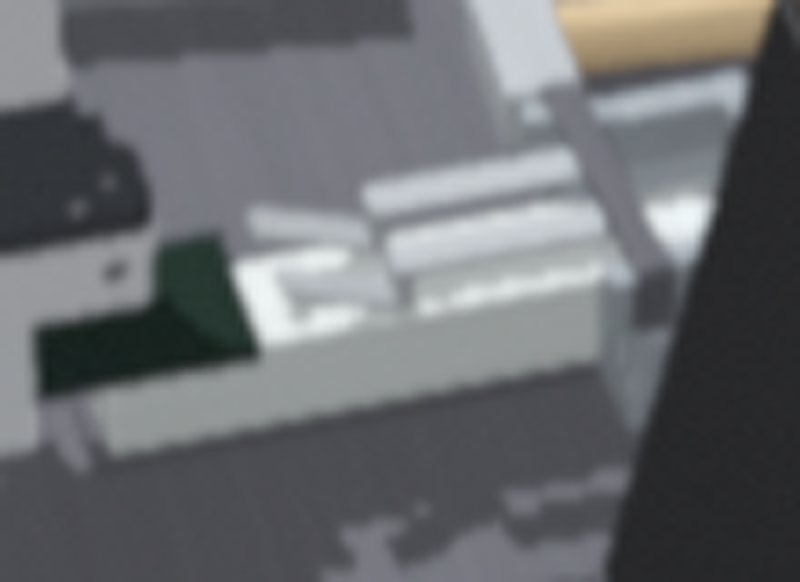

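The glass lies on the bed end just before the lips (edge at crop x≈240), level. Slide in.

apply_moves(rows=[[-0.01, 0, 0, 0, 0, 0], [-0.02, 0, 0, 0, 0, 0], [-0.026, 0, 0, 0, 0, 0], [-0.031, 0, 0, 0, 0, 0], [-0.036, 0, 0, 0, 0, 0], [-0.041, 0, 0, 0, 0, 0], [-0.046, 0, 0, 0, 0, 0], [-0.051, 0, 0, 0, 0, 0], [-0.056, 0, 0, 0, 0, 0], [-0.06, 0, 0, 0, 0, 0], [-0.06, 0, 0, 0, 0, 0]], squeeze=60)

```text
time_s: 7.52
tcp_pos: [0.5017, 0.0293, 0.0254]
orientation: [0.066, -3.14, 0.0]
wrist_force: [-2.4, -1.2, 3.1]
gripper_width: 0.05
grasp_force: 60.0
```

```bash
python3 - <<'E'
from h import *
st()
s=viewer.grab_frame("side")
cv2.imwrite("pics/c9.png",cv2.resize(s[245:325,285:395],(800,582),interpolation=2))
E
```

```text
{'time_s': 7.525, 'joints': [-0.06, 0.715, -0.081, 2.063, 0.148, 0.37, 1.353], 'tcp_pos': [0.502, 0.029, 0.025], 'orientation': [0.066, -3.14, 0.0], 'wrist_force': [-2.447, -1.208, 3.071], 'torque': [-0.064, 0.729, -0.016], 'grasp_force': 59.991, 'gripper_width': 0.05}
Rmat [[-0.999, -0.042, -0.0], [-0.042, 0.999, -0.0], [0.0, -0.0, -1.0]]
```

View pics/c9.png

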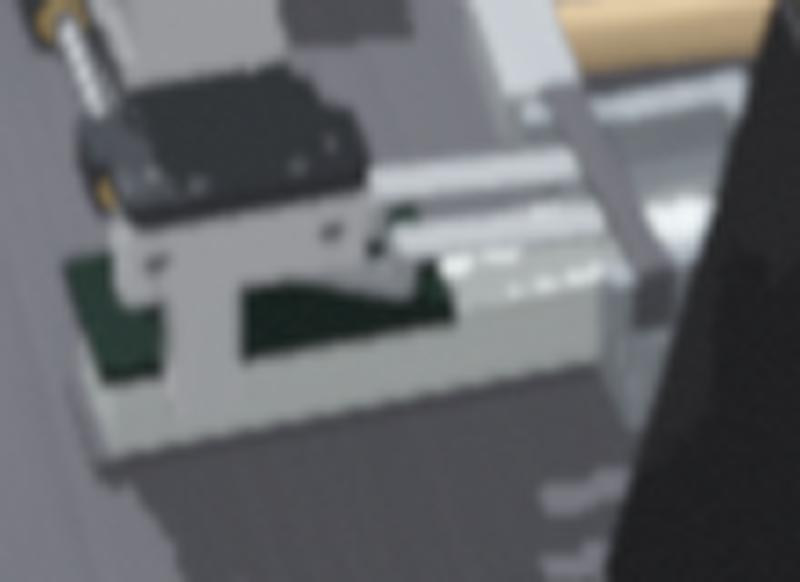

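The glass is under the clips, which ride on it. Continue.

apply_moves(rows=[[-0.008, 0, 0, 0, 0, 0], [-0.016, 0, 0, 0, 0, 0], [-0.024, 0, 0, 0, 0, 0], [-0.032, 0, 0, 0, 0, 0], [-0.04, 0, 0, 0, 0, 0], [-0.048, 0, 0, 0, 0, 0], [-0.056, 0, 0, 0, 0, 0], [-0.064, 0, 0, 0, 0, 0], [-0.072, 0, 0, 0, 0, 0], [-0.08, 0, 0, 0, 0, 0], [-0.085, 0, 0, 0, 0, 0], [-0.088, 0, 0, 0, 0, 0]])

```text
time_s: 9.07
tcp_pos: [0.5899, 0.0331, 0.0254]
orientation: [0.065, -3.141, -0.0]
wrist_force: [-3.6, 0.0, 3.5]
gripper_width: 0.05
grasp_force: 60.0
```

apply_moves(rows=[[-0.002, 0, 0, 0, 0, 0], [-0.004, 0, 0, 0, 0, 0], [-0.006, 0, 0, 0, 0, 0], [-0.008, 0, 0, 0, 0, 0], [-0.008, 0, 0, 0, 0, 0]])

```text
time_s: 9.7
tcp_pos: [0.5989, 0.0336, 0.0255]
orientation: [-0.066, 3.139, 0.0]
wrist_force: [-0.1, 0.0, 0.1]
gripper_width: 0.0502
grasp_force: 60.0
```

apply_moves(rows=[[-0.001, 0, 0, 0, 0, 0], [-0.002, 0, 0, 0, 0, 0], [-0.003, 0, 0, 0, 0, 0], [-0.003, 0, 0, 0, 0, 0]])

```text
time_s: 10.2
tcp_pos: [0.6009, 0.0336, 0.0255]
orientation: [-0.066, 3.141, 0.0]
wrist_force: [-0.5, 0.6, -0.8]
gripper_width: 0.05
grasp_force: 60.0
```

Force fell to zero, so the clips have snapped. Nudge to the stop.

apply_moves(rows=[[-0.001, 0, 0, 0, 0, 0], [-0.0015, 0, 0, 0, 0, 0], [-0.002, 0, 0, 0, 0, 0], [-0.002, 0, 0, 0, 0, 0]])

```text
time_s: 10.7
tcp_pos: [0.6022, 0.0336, 0.0255]
orientation: [0.066, -3.14, 0.0]
wrist_force: [-2.0, -0.3, 1.9]
gripper_width: 0.0504
grasp_force: 60.0
```

apply_moves(rows=[[0, 0, 0, 0, 0, 0], [0, 0, 0, 0, 0, 0], [0, 0, 0, 0, 0, 0], [0, 0, -0.03, 0, 0, 0], [0, 0, -0.08, 0, 0, 0], [0, 0, -0.14, 0, 0, 0], [0, 0, -0.17, 0, 0, 0], [0, 0, -0.17, 0, 0, 0]], fingers=60, squeeze=40)

```text
time_s: 11.7
tcp_pos: [0.6046, 0.0338, 0.1983]
orientation: [-0.065, 3.135, 0.001]
wrist_force: [-0.0, -0.0, -0.5]
gripper_width: 0.0721
grasp_force: 0.0
```

```bash
cat > m.py <<'E'
from h import *
def win(m,u0,v0,u1,v1): o=np.zeros(m.shape,bool); o[v0:v1,u0:u1]=m[v0:v1,u0:u1]; return o
def scan(t):
    g=cv2.cvtColor(t,cv2.COLOR_BGR2GRAY).astype(int)
    for a,b,z in((120,.03,"grey z30"),(175,.04,"bright z40")):
        m=(g>a).astype(np.uint8); k,l,s,c=cv2.connectedComponentsWithStats(cv2.morphologyEx(m,3,np.ones((5,5))))
        for i in range(1,k):
            if 250<s[i,4]<1200 and 180<c[i][0]<345 and 190<c[i][1]<330: print(z,c[i].round(),*rect(l==i,b))
E
python3 - <<'E'
from m import *
st(); t=viewer.grab_frame("top");s=viewer.grab_frame("side"); scan(t); cv2.imwrite("pics/t1.png",t)
o=np.zeros((600,800,3),np.uint8); o[:,:400]=cv2.resize(t[185:275,325:385],(400,600),interpolation=2); o[:400,400:]=cv2.resize(s[175:325,265:415],(400,400),interpolation=2); 
o[400:,400:]=cv2.resize(t[180:280,190:390],(400,200),interpolation=2); cv2.imwrite("pics/c10.png",o)
E
```

```text
{'time_s': 11.7, 'joints': [-0.015, 0.57, -0.138, 1.659, 0.094, 0.913, 1.424], 'tcp_pos': [0.605, 0.034, 0.198], 'orientation': [-0.065, 3.135, 0.001], 'wrist_force': [-0.045, -0.001, -0.527], 'torque': [-0.021, 0.012, 0.02], 'grasp_force': 0.0, 'gripper_width': 0.072}
Rmat [[-0.999, -0.042, 0.006], [-0.042, 0.999, 0.001], [-0.006, 0.0, -1.0]]
grey z30 [245. 192.] [708.5 355.5 113.7  68.   25.5] 727
grey z30 [251. 242.] [563.4 339.9 129.2  39.3  -7.4] 626
grey z30 [286. 245.] [551.8 243.3 118.1  41.6  -5.8] 611
grey z30 [216. 254.] [532.7 438.8 118.   41.4   6.4] 605
grey z30 [181. 311.] [376.8 536.5 116.2  84.7  58.8] 781
grey z30 [268. 305.] [383.6 293.5 123.1  45.   79.2] 716
bright z40 [251. 242.] [561.2 338.8 126.3  36.   -7.5] 564
bright z40 [268. 305.] [383.6 294.6 115.2  40.4  79.2] 619
bright z40 [180. 311.] [371.9 540.3  94.5  81.3 -51.6] 309
```

View pics/c10.png

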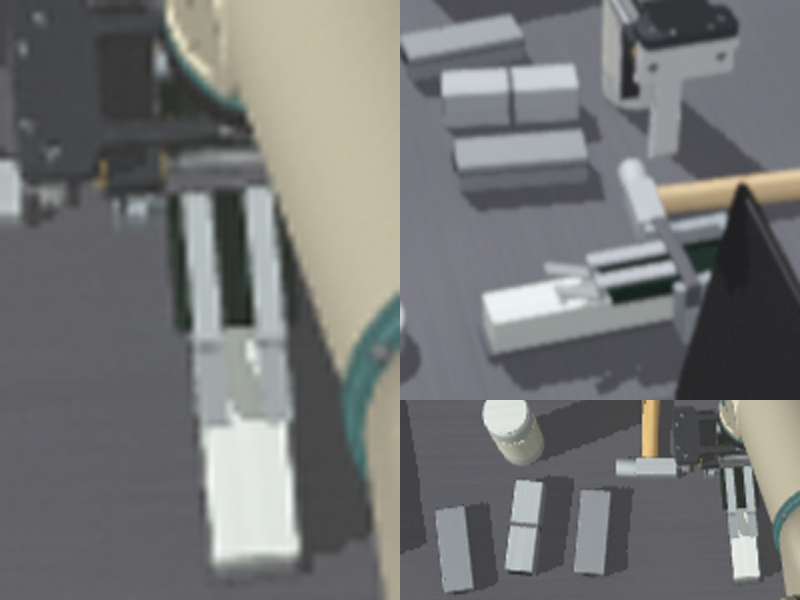

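Glass home (front shows trailing edge ahead of the clip noses), clips down. Boxes now: lens_box, coupon, spare in a row. Pack the spare first.

```bash
python3 - <<'E'
from h import *
go(551,243.3,198,-5.8); go(551,243.3,8,-5.8)
print("then"); go(486,-345,120,-0.7,ref=(551,243.3,120,-5.8))
E
```

```text
(551, 243.3, 198, -5.8) row [0.0424, 0.2117, -0.003] [-0.0, -0.0, 8.2]
(551, 243.3, 8, -5.8) row [0.0423, 0.2117, 0.187] [-0.0, -0.0, 8.2]
then
(486, -345, 120, -0.7) row [0.0052, -0.5919, 0.0] [0.0, 0.0, -5.1]
```

apply_moves(rows=[[0.042, 0.212, 0, 0, 0, 8.2], [0.042, 0.212, 0, 0, 0, 8.2], [0.042, 0.212, 0, 0, 0, 8.2], [0.042, 0.212, 0, 0, 0, 8.2], [0.042, 0.212, 0, 0, 0, 8.2], [0.042, 0.212, 0, 0, 0, 8.2], [0.042, 0.212, 0.06, 0, 0, 8.2], [0.042, 0.212, 0.11, 0, 0, 8.2], [0.042, 0.212, 0.15, 0, 0, 8.2], [0.042, 0.212, 0.175, 0, 0, 8.2], [0.042, 0.212, 0.186, 0, 0, 8.2], [0.042, 0.212, 0.186, 0, 0, 8.2]])

```text
time_s: 13.3
tcp_pos: [0.5521, 0.2422, 0.009]
orientation: [-0.162, -3.137, 0.002]
wrist_force: [0.0, -0.1, 0.3]
gripper_width: 0.0716
grasp_force: 0.0
```

apply_moves(rows=[[0, 0, 0, 0, 0, 0], [0, 0, 0, 0, 0, 0], [0, 0, 0, 0, 0, 0], [0, 0, 0, 0, 0, 0], [0, 0, 0, 0, 0, 0]], fingers=255)

```text
time_s: 13.92
tcp_pos: [0.5522, 0.2437, 0.0102]
orientation: [0.159, 3.137, 0.0]
wrist_force: [-1.0, -2.1, 5.6]
gripper_width: 0.0435
grasp_force: 40.0
```

apply_moves(rows=[[0, 0, -0.03, 0, 0, 0], [0, 0, -0.08, 0, 0, 0], [0, 0, -0.13, 0, 0, 0], [0, 0, -0.16, 0, 0, 0], [0, 0, -0.16, 0, 0, 0], [0, 0, -0.16, 0, 0, 0]])

```text
time_s: 14.68
tcp_pos: [0.5509, 0.2433, 0.1681]
orientation: [-0.159, -3.135, 0.002]
wrist_force: [-0.0, 0.7, -1.9]
gripper_width: 0.0437
grasp_force: 40.0
```

```bash
python3 - <<'E'
from h import *
st(); go(486,-345,165,-0.7)
E
```

```text
{'time_s': 14.675, 'joints': [-0.4, 0.603, -0.099, 1.692, 0.074, 0.853, 0.939], 'tcp_pos': [0.551, 0.243, 0.168], 'orientation': [-0.159, -3.135, 0.002], 'wrist_force': [-0.035, 0.722, -1.927], 'torque': [0.058, 0.027, -0.006], 'grasp_force': 40.0, 'gripper_width': 0.044}
Rmat [[-0.995, 0.101, -0.002], [0.101, 0.995, -0.001], [0.002, -0.001, -1.0]]
(486, -345, 165, -0.7) row [0.0051, -0.5919, 0.0038] [-0.1, -0.1, -5.1]
```

apply_moves(rows=[[0.02, -0.06, 0, 0, 0, 0], [0.04, -0.18, 0, 0, 0, -2], [0.04, -0.3, 0, 0, 0, -3], [0.04, -0.42, 0, 0, 0, -5.1], [0.02, -0.5, 0, 0, 0, -5.1], [0.005, -0.592, 0, 0, 0, -5.1], [0.005, -0.592, 0, 0, 0, -5.1], [0.005, -0.592, 0, 0, 0, -5.1], [0.005, -0.592, 0, 0, 0, -5.1], [0.005, -0.592, 0, 0, 0, -5.1], [0.005, -0.592, 0, 0, 0, -5.1], [0.005, -0.592, 0, 0, 0, -5.1]])

```text
time_s: 16.18
tcp_pos: [0.4864, -0.3429, 0.1678]
orientation: [-0.018, -3.139, -0.005]
wrist_force: [0.7, 0.6, -1.8]
gripper_width: 0.0439
grasp_force: 40.0
```

```bash
python3 - <<'E'
from h import *
st(); go(486,-345,17,-0.7)
cv2.imwrite("pics/t2.png",viewer.grab_frame("top"));s=viewer.grab_frame("side");cv2.imwrite("pics/s2.png",s[200:480,200:500]*1)
cv2.imwrite("pics/c11.png",cv2.convertScaleAbs(cv2.resize(s[220:480,200:500],(690,598)),alpha=1.6,beta=10))
E
```

```text
{'time_s': 16.175, 'joints': [0.651, 0.595, -0.132, 1.71, 0.097, 0.846, 2.037], 'tcp_pos': [0.486, -0.343, 0.168], 'orientation': [-0.018, -3.139, -0.005], 'wrist_force': [0.683, 0.588, -1.837], 'torque': [0.036, -0.04, -0.006], 'grasp_force': 40.0, 'gripper_width': 0.044}
Rmat [[-1.0, 0.011, -0.002], [0.011, 1.0, 0.003], [0.002, 0.003, -1.0]]
(486, -345, 17, -0.7) row [0.0, -0.0025, 0.1508] [0.2, -0.1, 0.0]
```

View pics/c11.png

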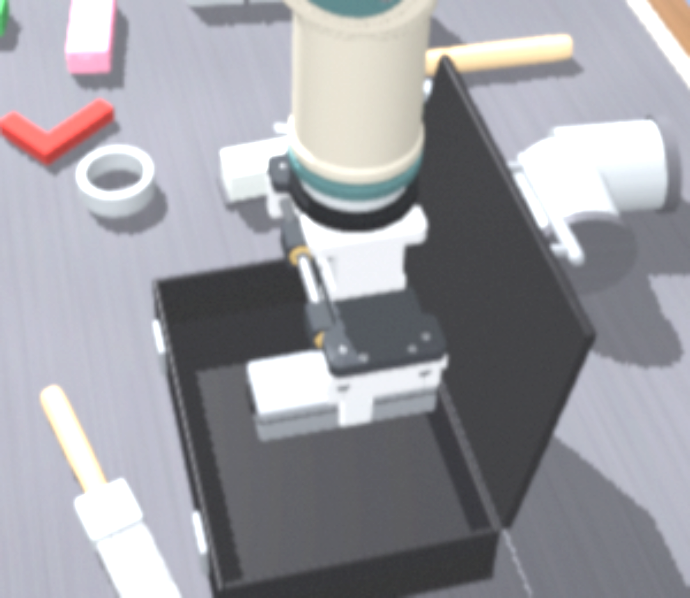

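Box hovers over the case, clear of lid and walls. Lower, release, retreat.

apply_moves(rows=[[0, 0, 0.05, 0, 0, 0], [0, 0, 0.09, 0, 0, 0], [0, 0, 0.12, 0, 0, 0], [0, 0, 0.14, 0, 0, 0], [0, 0, 0.148, 0, 0, 0], [0, 0, 0.15, 0, 0, 0], [0, 0, 0.15, 0, 0, 0]])

```text
time_s: 17.15
tcp_pos: [0.4877, -0.3448, 0.0202]
orientation: [0.018, 3.14, -0.001]
wrist_force: [-0.2, 0.1, -1.3]
gripper_width: 0.0436
grasp_force: 40.0
```

apply_moves(rows=[[0, 0, 0, 0, 0, 0], [0, 0, 0, 0, 0, 0], [0, 0, 0, 0, 0, 0], [0, 0, -0.03, 0, 0, 0], [0, 0, -0.09, 0, 0, 0], [0, 0, -0.15, 0, 0, 0], [0, 0, -0.18, 0, 0, 0], [0, 0, -0.18, 0, 0, 0], [0, 0, -0.18, 0, 0, 0]], fingers=62)

```text
time_s: 18.27
tcp_pos: [0.4862, -0.3443, 0.1984]
orientation: [-0.019, -3.14, -0.001]
wrist_force: [-0.0, -0.3, -0.9]
gripper_width: 0.0713
grasp_force: 0.0
```

```bash
python3 - <<'E'
from m import *
st(); t=viewer.grab_frame("top"); cv2.imwrite("pics/t3.png",t); scan(t)
go(556,340,198,-7.4)
E
```

```text
{'time_s': 18.275, 'joints': [0.657, 0.56, -0.138, 1.678, 0.092, 0.912, 2.042], 'tcp_pos': [0.486, -0.344, 0.198], 'orientation': [-0.019, -3.14, -0.001], 'wrist_force': [-0.021, -0.32, -0.886], 'torque': [-0.021, -0.009, -0.021], 'grasp_force': 0.0, 'gripper_width': 0.071}
Rmat [[-1.0, 0.012, -0.002], [0.012, 1.0, 0.001], [0.002, 0.001, -1.0]]
grey z30 [245. 193.] [708.5 355.5 116.4  68.   25.5] 757
grey z30 [251. 242.] [563.1 339.9 130.3  39.6  -7.2] 632
grey z30 [216. 254.] [532.7 438.9 117.9  42.    6.4] 613
grey z30 [182. 311.] [376.7 536.2 116.7  84.7  58.8] 830
grey z30 [268. 305.] [383.5 293.5 123.1  45.4  78.9] 722
bright z40 [251. 242.] [561.7 338.5 127.2  36.5  -7.2] 575
bright z40 [268. 305.] [383.7 294.3 115.7  40.7  79.2] 627
bright z40 [182. 311.] [380.7 540.9  96.   81.4  58.3] 536
(556, 340, 198, -7.4) row [-0.0616, 0.6849, 0.0008] [0.1, -0.1, 6.7]
```

apply_moves(rows=[[0, 0.06, 0, 0, 0, 0], [0.02, 0.3, 0, 0, 0, 6.7], [0.02, 0.3, 0, 0, 0, 6.7], [0.02, 0.3, 0, 0, 0, 6.7], [0.0, 0.4, 0, 0, 0, 6.7], [-0.06, 0.684, 0, 0, 0, 6.7], [-0.062, 0.684, 0, 0, 0, 6.7], [-0.062, 0.684, 0, 0, 0, 6.7], [-0.062, 0.684, 0, 0, 0, 6.7], [-0.062, 0.684, 0, 0, 0, 6.7], [-0.062, 0.684, 0, 0, 0, 6.7], [-0.062, 0.684, 0, 0, 0, 6.7]])

```text
time_s: 19.82
tcp_pos: [0.5551, 0.3444, 0.1968]
orientation: [-0.191, -3.132, -0.003]
wrist_force: [-0.5, -0.3, -0.0]
gripper_width: 0.0712
grasp_force: 0.0
```

```bash
python3 - <<'E'
from m import *
st(); go(556,339.5,12,-7.3)
E
```

```text
{'time_s': 19.825, 'joints': [-0.511, 0.645, -0.146, 1.511, 0.1, 0.994, 0.766], 'tcp_pos': [0.555, 0.344, 0.197], 'orientation': [-0.191, -3.132, -0.003], 'wrist_force': [-0.505, -0.323, -0.038], 'torque': [-0.029, 0.053, -0.01], 'grasp_force': 0.0, 'gripper_width': 0.071}
Rmat [[-0.993, 0.122, -0.004], [0.122, 0.993, 0.002], [0.004, 0.002, -1.0]]
(556, 339.5, 12, -7.3) row [-0.0023, -0.0051, 0.1848] [0.1, -0.2, 0.3]
```

apply_moves(rows=[[0, 0, 0.06, 0, 0, 0], [0, 0, 0.11, 0, 0, 0], [0, 0, 0.15, 0, 0, 0], [0, 0, 0.175, 0, 0, 0], [0, 0, 0.184, 0, 0, 0], [0, 0, 0.184, 0, 0, 0], [0, 0, 0.184, 0, 0, 0]])

```text
time_s: 20.7
tcp_pos: [0.5582, 0.3386, 0.0166]
orientation: [0.203, 3.134, 0.002]
wrist_force: [0.1, -0.1, 0.5]
gripper_width: 0.0711
grasp_force: 0.0
```

apply_moves(rows=[[0, 0, 0, 0, 0, 0], [0, 0, 0, 0, 0, 0], [0, 0, 0, 0, 0, 0], [0, 0, 0, 0, 0, 0], [0, 0, 0, 0, 0, 0]], fingers=255, squeeze=50)

```text
time_s: 21.32
tcp_pos: [0.5575, 0.3384, 0.0157]
orientation: [0.203, 3.135, -0.0]
wrist_force: [-0.9, -0.2, 2.8]
gripper_width: 0.0394
grasp_force: 50.0
```

apply_moves(rows=[[0, 0, -0.03, 0, 0, 0], [0, 0, -0.08, 0, 0, 0], [0, 0, -0.13, 0, 0, 0], [0, 0, -0.16, 0, 0, 0], [0, 0, -0.16, 0, 0, 0], [0, 0, -0.16, 0, 0, 0]])

```text
time_s: 22.08
tcp_pos: [0.5562, 0.3376, 0.1734]
orientation: [-0.203, -3.132, 0.003]
wrist_force: [-0.8, -0.6, -2.6]
gripper_width: 0.0397
grasp_force: 50.0
```

```bash
python3 - <<'E'
from m import *
st(); go(484,-258,170,-0.7)
E
```

```text
{'time_s': 22.075, 'joints': [-0.506, 0.666, -0.141, 1.542, 0.108, 0.944, 0.761], 'tcp_pos': [0.556, 0.338, 0.173], 'orientation': [-0.203, -3.132, 0.003], 'wrist_force': [-0.778, -0.609, -2.601], 'torque': [-0.01, -0.005, -0.003], 'grasp_force': 49.999, 'gripper_width': 0.04}
Rmat [[-0.992, 0.129, -0.003], [0.129, 0.992, -0.002], [0.003, -0.002, -1.0]]
(484, -258, 170, -0.7) row [-0.0051, -0.5999, 0.0048] [-0.1, -0.2, -6.7]
```

apply_moves(rows=[[0.02, -0.06, 0, 0, 0, 0], [0.04, -0.25, 0, 0, 0, -3], [0.04, -0.25, 0, 0, 0, -3], [0.04, -0.25, 0, 0, 0, -3], [0.04, -0.4, 0, 0, 0, -6.7], [0.02, -0.5, 0, 0, 0, -6.7], [-0.005, -0.6, 0, 0, 0, -6.7], [-0.005, -0.6, 0, 0, 0, -6.7], [-0.005, -0.6, 0, 0, 0, -6.7], [-0.005, -0.6, 0, 0, 0, -6.7], [-0.005, -0.6, 0, 0, 0, -6.7], [-0.005, -0.6, 0, 0, 0, -6.7]])

```text
time_s: 23.58
tcp_pos: [0.484, -0.2558, 0.1737]
orientation: [-0.019, -3.138, -0.004]
wrist_force: [0.3, -0.1, -2.8]
gripper_width: 0.0394
grasp_force: 50.0
```

```bash
python3 - <<'E'
from m import *
st(); go(484,-258,22.5,-0.7)
E
```

```text
{'time_s': 23.575, 'joints': [0.556, 0.527, -0.178, 1.834, 0.124, 0.795, 1.873], 'tcp_pos': [0.484, -0.256, 0.174], 'orientation': [-0.019, -3.138, -0.004], 'wrist_force': [0.278, -0.083, -2.838], 'torque': [0.086, 0.046, 0.016], 'grasp_force': 49.999, 'gripper_width': 0.039}
Rmat [[-1.0, 0.012, -0.003], [0.012, 1.0, 0.003], [0.003, 0.003, -1.0]]
(484, -258, 22.5, -0.7) row [-0.0005, -0.0026, 0.1512] [0.1, -0.2, 0.0]
```

apply_moves(rows=[[0, 0, 0.05, 0, 0, 0], [0, 0, 0.09, 0, 0, 0], [0, 0, 0.12, 0, 0, 0], [0, 0, 0.14, 0, 0, 0], [0, 0, 0.149, 0, 0, 0], [0, 0, 0.151, 0, 0, 0], [0, 0, 0.151, 0, 0, 0]])

```text
time_s: 24.45
tcp_pos: [0.4856, -0.2569, 0.025]
orientation: [0.018, 3.141, -0.0]
wrist_force: [0.0, -0.1, -2.9]
gripper_width: 0.0396
grasp_force: 50.0
```

apply_moves(rows=[[0, 0, 0, 0, 0, 0], [0, 0, 0, 0, 0, 0], [0, 0, 0, 0, 0, 0], [0, 0, -0.03, 0, 0, 0], [0, 0, -0.09, 0, 0, 0], [0, 0, -0.15, 0, 0, 0], [0, 0, -0.18, 0, 0, 0], [0, 0, -0.18, 0, 0, 0], [0, 0, -0.18, 0, 0, 0]], fingers=62)

```text
time_s: 25.58
tcp_pos: [0.4842, -0.257, 0.2036]
orientation: [-0.019, -3.14, -0.001]
wrist_force: [-0.4, -0.3, 0.5]
gripper_width: 0.0708
grasp_force: 0.0
```

```bash
python3 - <<'E'
from m import *
st(); t=viewer.grab_frame("top"); cv2.imwrite("pics/t4.png",t); scan(t)
go(532.5,438.5,200,6.6)
E
```

```text
{'time_s': 25.575, 'joints': [0.565, 0.49, -0.19, 1.801, 0.117, 0.863, 1.879], 'tcp_pos': [0.484, -0.257, 0.204], 'orientation': [-0.019, -3.14, -0.001], 'wrist_force': [-0.402, -0.289, 0.494], 'torque': [-0.008, 0.01, -0.002], 'grasp_force': 0.0, 'gripper_width': 0.071}
Rmat [[-1.0, 0.012, -0.002], [0.012, 1.0, 0.001], [0.002, 0.001, -1.0]]
grey z30 [245. 192.] [708.5 355.5 113.8  68.   25.5] 732
grey z30 [216. 254.] [532.7 438.8 118.   41.4   6.4] 605
grey z30 [182. 311.] [376.8 536.5 116.2  84.7  58.8] 791
grey z30 [268. 305.] [383.6 293.5 123.1  45.   79.2] 716
bright z40 [268. 305.] [383.6 294.4 115.6  40.4  79.2] 620
bright z40 [182. 311.] [371.9 540.3  94.5  81.3 -51.6] 502
(532.5, 438.5, 200, 6.6) row [-0.0399, 0.6959, 0.0037] [0.1, -0.1, -7.3]
```

apply_moves(rows=[[0, 0.06, 0, 0, 0, 0], [0.02, 0.3, 0, 0, 0, -7.3], [0.02, 0.3, 0, 0, 0, -7.3], [0.02, 0.3, 0, 0, 0, -7.3], [0.0, 0.4, 0, 0, 0, -7.3], [-0.04, 0.696, 0, 0, 0, -7.3], [-0.04, 0.696, 0, 0, 0, -7.3], [-0.04, 0.696, 0, 0, 0, -7.3], [-0.04, 0.696, 0, 0, 0, -7.3], [-0.04, 0.696, 0, 0, 0, -7.3], [-0.04, 0.696, 0, 0, 0, -7.3], [-0.04, 0.696, 0, 0, 0, -7.3]])

```text
time_s: 27.12
tcp_pos: [0.5308, 0.4431, 0.2016]
orientation: [0.189, -3.132, -0.002]
wrist_force: [-0.1, -0.4, -1.0]
gripper_width: 0.071
grasp_force: 0.0
```

apply_moves(rows=[[0, 0, 0.06, 0, 0, 0], [0, 0, 0.12, 0, 0, 0], [0, 0, 0.16, 0, 0, 0], [0, 0, 0.183, 0, 0, 0], [0, 0, 0.192, 0, 0, 0], [0, 0, 0.193, 0, 0, 0], [0, 0, 0.193, 0, 0, 0]])

```text
time_s: 28.0
tcp_pos: [0.5343, 0.4385, 0.0125]
orientation: [-0.18, 3.135, 0.001]
wrist_force: [-0.3, -0.4, 0.5]
gripper_width: 0.0713
grasp_force: 0.0
```

```bash
python3 - <<'E'
from m import *
st(); go(532.5,438.5,9,6.6)
E
```

```text
{'time_s': 28.0, 'joints': [-0.612, 0.918, -0.21, 1.519, 0.252, 0.729, 0.756], 'tcp_pos': [0.534, 0.439, 0.012], 'orientation': [-0.18, 3.135, 0.001], 'wrist_force': [-0.314, -0.363, 0.504], 'torque': [0.087, 0.03, 0.008], 'grasp_force': 0.0, 'gripper_width': 0.071}
Rmat [[-0.993, -0.115, 0.001], [-0.115, 0.993, 0.001], [-0.001, 0.001, -1.0]]
(532.5, 438.5, 9, 6.6) row [0.0018, 0.0002, 0.0035] [0.0, 0.1, -0.0]
```

apply_moves(rows=[[0, 0, 0.002, 0, 0, 0], [0, 0, 0.002, 0, 0, 0], [0, 0, 0.002, 0, 0, 0], [0, 0, 0.002, 0, 0, 0], [0, 0, 0.002, 0, 0, 0]], fingers=255, squeeze=40)

```text
time_s: 28.62
tcp_pos: [0.5337, 0.4383, 0.0098]
orientation: [-0.181, 3.136, 0.0]
wrist_force: [0.1, -0.1, 2.5]
gripper_width: 0.0437
grasp_force: 40.0
```

apply_moves(rows=[[0, 0, -0.03, 0, 0, 0], [0, 0, -0.08, 0, 0, 0], [0, 0, -0.13, 0, 0, 0], [0, 0, -0.16, 0, 0, 0], [0, 0, -0.16, 0, 0, 0], [0, 0, -0.16, 0, 0, 0]])

```text
time_s: 29.38
tcp_pos: [0.5328, 0.4374, 0.1677]
orientation: [0.181, -3.134, 0.003]
wrist_force: [0.0, -0.5, -1.0]
gripper_width: 0.0434
grasp_force: 40.0
```

```bash
python3 - <<'E'
from m import *
st(); go(485,-173,170,-0.7)
E
```

```text
{'time_s': 29.375, 'joints': [-0.591, 0.736, -0.252, 1.425, 0.199, 1.009, 0.799], 'tcp_pos': [0.533, 0.437, 0.168], 'orientation': [0.181, -3.134, 0.003], 'wrist_force': [0.012, -0.452, -1.038], 'torque': [-0.029, 0.021, 0.005], 'grasp_force': 39.997, 'gripper_width': 0.043}
Rmat [[-0.993, -0.115, -0.002], [-0.115, 0.993, -0.002], [0.002, -0.002, -1.0]]
(485, -173, 170, -0.7) row [0.1176, -0.6008, -0.001] [-0.1, -0.1, 7.3]
```

apply_moves(rows=[[0.02, -0.06, 0, 0, 0, 0], [0.06, -0.25, 0, 0, 0, 4], [0.06, -0.25, 0, 0, 0, 4], [0.06, -0.25, 0, 0, 0, 4], [0.11, -0.4, 0, 0, 0, 7.3], [0.118, -0.5, 0, 0, 0, 7.3], [0.118, -0.601, 0, 0, 0, 7.3], [0.118, -0.601, 0, 0, 0, 7.3], [0.118, -0.601, 0, 0, 0, 7.3], [0.118, -0.601, 0, 0, 0, 7.3], [0.118, -0.601, 0, 0, 0, 7.3], [0.118, -0.601, 0, 0, 0, 7.3]])

```text
time_s: 30.88
tcp_pos: [0.4844, -0.1713, 0.1681]
orientation: [-0.019, -3.139, -0.003]
wrist_force: [0.3, 1.4, -1.3]
gripper_width: 0.0437
grasp_force: 40.0
```

```bash
python3 - <<'E'
from m import *
st(); go(485,-173,17,-0.7)
E
```

```text
{'time_s': 30.875, 'joints': [0.456, 0.495, -0.245, 1.927, 0.17, 0.742, 1.672], 'tcp_pos': [0.484, -0.171, 0.168], 'orientation': [-0.019, -3.139, -0.003], 'wrist_force': [0.291, 1.402, -1.319], 'torque': [0.036, -0.011, 0.044], 'grasp_force': 39.997, 'gripper_width': 0.044}
Rmat [[-1.0, 0.012, -0.003], [0.012, 1.0, 0.002], [0.003, 0.002, -1.0]]
(485, -173, 17, -0.7) row [-0.001, -0.002, 0.1511] [0.1, -0.2, 0.0]
```

apply_moves(rows=[[0, -0.004, 0.05, 0, 0, 0], [0, -0.004, 0.09, 0, 0, 0], [0, -0.004, 0.12, 0, 0, 0], [0, -0.004, 0.14, 0, 0, 0], [0, -0.004, 0.149, 0, 0, 0], [0, -0.004, 0.152, 0, 0, 0], [0, -0.004, 0.152, 0, 0, 0]])

```text
time_s: 31.75
tcp_pos: [0.4858, -0.1759, 0.0179]
orientation: [0.018, 3.141, 0.0]
wrist_force: [-0.6, 0.1, -1.2]
gripper_width: 0.0435
grasp_force: 40.0
```

apply_moves(rows=[[0, 0, 0, 0, 0, 0], [0, 0, 0, 0, 0, 0], [0, 0, 0, 0, 0, 0], [0, 0, -0.03, 0, 0, 0], [0, 0, -0.09, 0, 0, 0], [0, 0, -0.15, 0, 0, 0], [0, 0, -0.18, 0, 0, 0], [0, 0, -0.18, 0, 0, 0], [0, 0, -0.18, 0, 0, 0]], fingers=103)

```text
time_s: 32.88
tcp_pos: [0.4845, -0.1763, 0.1966]
orientation: [-0.02, -3.14, -0.001]
wrist_force: [0.1, 0.4, -0.4]
gripper_width: 0.0557
grasp_force: 0.0
```

```bash
python3 - <<'E'
from m import *
st()
H=np.array([.587,.060])
for u,v in[(425,192.4),(540,190.2),(482,191.3)]:
    b=min((abs(np.hypot(*(px2w("top",u,v,z)[[0,2]]-H)-[0])-.2),z) for z in np.linspace(.2,.268,200)); P=px2w("top",u,v,b[1]); print(P.round(3),"theta",np.arctan2(P[2]-H[1],-(P[0]-H[0])).round(3))
go(680,-180,300,0); go(680,-180,200,0)
t=viewer.grab_frame("top")
o=cv2.convertScaleAbs(cv2.resize(t[165:310,390:560],(703,600),interpolation=2),alpha=1.8,beta=10);cv2.imwrite("pics/c12.png",o)
E
```

```text
{'time_s': 32.875, 'joints': [0.481, 0.459, -0.267, 1.892, 0.162, 0.813, 1.687], 'tcp_pos': [0.484, -0.176, 0.197], 'orientation': [-0.02, -3.14, -0.001], 'wrist_force': [0.146, 0.355, -0.417], 'torque': [0.022, -0.032, 0.008], 'grasp_force': 0.0, 'gripper_width': 0.056}
Rmat [[-1.0, 0.013, -0.002], [0.013, 1.0, 0.0], [0.002, 0.0, -1.0]]
[ 0.629 -0.12   0.256] theta 1.782
[ 0.625 -0.401  0.256] theta 1.762
[ 0.627 -0.26   0.256] theta 1.772
(680, -180, 300, 0) row [-0.1954, -0.0013, -0.1037] [0.0, -0.1, -0.7]
(680, -180, 200, 0) row [-0.1955, -0.0013, -0.0037] [0.0, -0.1, -0.7]
```

View pics/c12.png

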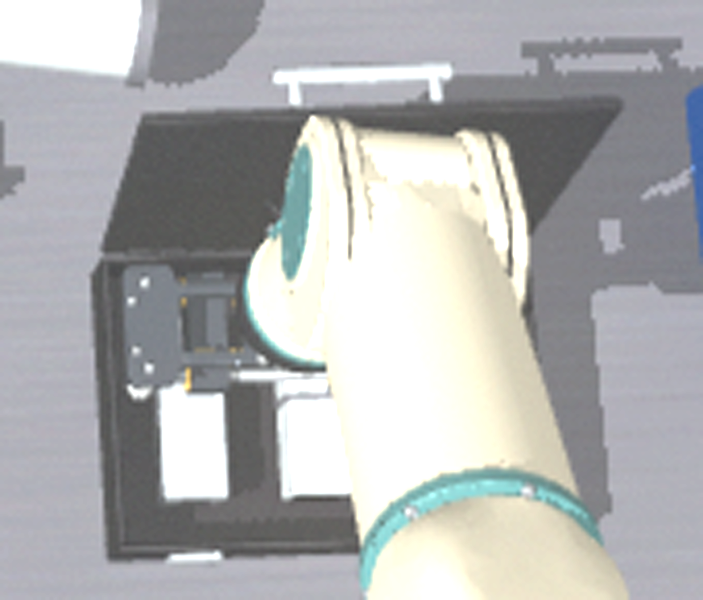

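Boxes lie apart inside the case. Now close fingers and go up and over behind the lid, outside the handle's end.

apply_moves(rows=[[0.01, 0, -0.06, 0, 0, 0], [0.01, 0, -0.12, 0, 0, 0], [0.01, 0, -0.125, 0, 0, 0], [0.01, 0, -0.125, 0, 0, 0], [0.01, 0, -0.125, 0, 0, 0], [-0.05, -0.003, -0.125, 0, 0, 0], [-0.11, -0.003, -0.125, 0, 0, 0], [-0.17, -0.003, -0.125, 0, 0, 0], [-0.2, -0.003, -0.125, 0, 0, 0], [-0.2, -0.003, -0.125, 0, 0, 0], [-0.2, -0.003, -0.125, 0, 0, 0], [-0.2, -0.003, -0.125, 0, 0, 0]], fingers=255, squeeze=20)

```text
time_s: 34.42
tcp_pos: [0.6842, -0.1822, 0.3226]
orientation: [-0.02, -3.141, 0.001]
wrist_force: [-0.4, -0.1, 1.2]
gripper_width: 0.0004
grasp_force: 0.0
```

apply_moves(rows=[[0, 0, 0.04, 0, 0, 0], [0, 0, 0.08, 0, 0, 0], [0, 0, 0.11, 0, 0, 0], [0, 0, 0.11, 0, 0, 0], [0, 0, 0.11, 0, 0, 0]])

```text
time_s: 35.05
tcp_pos: [0.6859, -0.1822, 0.2144]
orientation: [0.02, 3.139, -0.001]
wrist_force: [-0.0, -0.1, 0.6]
gripper_width: 0.0005
grasp_force: 0.0
```

```bash
python3 - <<'E'
from m import *
st()
E
```

```text
{'time_s': 35.05, 'joints': [0.359, 0.723, -0.267, 1.311, 0.195, 1.13, 1.631], 'tcp_pos': [0.686, -0.182, 0.214], 'orientation': [0.02, 3.139, -0.001], 'wrist_force': [-0.007, -0.132, 0.571], 'torque': [-0.04, -0.01, 0.007], 'grasp_force': 0.0, 'gripper_width': 0.001}
Rmat [[-1.0, 0.013, 0.003], [0.013, 1.0, -0.001], [-0.003, -0.001, -1.0]]
```

apply_moves(rows=[[-0.0, 0, 0, 0, 0, 0], [0.015, 0, 0, 0, 0, 0], [0.03, 0, 0, 0, 0, 0], [0.042, 0, 0, 0, 0, 0], [0.054, 0, 0, 0, 0, 0], [0.066, 0, 0, 0, 0, 0], [0.078, 0, 0, 0, 0, 0], [0.09, 0, 0, 0, 0, 0], [0.1, 0, 0, 0, 0, 0], [0.11, 0, 0, 0, 0, 0], [0.12, 0, 0, 0, 0, 0], [0.12, 0, 0, 0, 0, 0]])

```text
time_s: 36.55
tcp_pos: [0.5633, -0.1802, 0.2121]
orientation: [-0.02, -3.138, -0.001]
wrist_force: [-0.9, -0.4, -0.1]
gripper_width: 0.0006
grasp_force: 0.0
```

```bash
python3 - <<'E'
from m import *
st()
for p in[(544,217),(500,194),(464,160),(440,116),(433,84.5),(431,68)]: go(p[0],-182,p[1],-.7)
s=viewer.grab_frame("side"); t=viewer.grab_frame("top"); cv2.imwrite("pics/s5.png",s); cv2.imwrite("pics/t5.png",t)
E
```

```text
{'time_s': 36.55, 'joints': [0.443, 0.549, -0.284, 1.67, 0.181, 0.951, 1.651], 'tcp_pos': [0.563, -0.18, 0.212], 'orientation': [-0.02, -3.138, -0.001], 'wrist_force': [-0.887, -0.416, -0.082], 'torque': [0.045, -0.002, -0.013], 'grasp_force': 0.0, 'gripper_width': 0.001}
Rmat [[-1.0, 0.013, -0.003], [0.013, 1.0, 0.0], [0.003, 0.0, -1.0]]
(544, -182, 217, -0.7) row [0.0193, -0.002, -0.0048] [0.0, -0.2, -0.0]
(500, -182, 194, -0.7) row [0.0632, -0.0026, 0.0183] [0.0, -0.2, -0.0]
(464, -182, 160, -0.7) row [0.0991, -0.003, 0.0524] [0.0, -0.2, -0.0]
(440, -182, 116, -0.7) row [0.123, -0.0034, 0.0965] [0.0, -0.2, -0.0]
(433, -182, 84.5, -0.7) row [0.1298, -0.0035, 0.128] [0.0, -0.2, -0.0]
(431, -182, 68, -0.7) row [0.1318, -0.0035, 0.1445] [0.0, -0.2, -0.0]
```

```bash
cat >> m.py <<'E'
def lidcheck(s):
    "grey along the arc of the lid's right end edge point (y=-.39, r=.195), side view: dark = lid there"
    g=cv2.cvtColor(s,cv2.COLOR_BGR2GRAY)
    for th in np.arange(0,1.9,.15):
        P=[.587-.195*np.cos(th),-.385,.062+.195*np.sin(th)]; u,v=w2px("side",P); 
        print(round(th,2),(int(u),int(v)),int(g[int(v)-1:int(v)+2,int(u)-1:int(u)+2].mean()) if 1<v<479 else None,end="; ")
    print()
E
python3 - <<'E'
from m import *
lidcheck(cv2.imread("pics/side0.png")); lidcheck(cv2.imread("pics/s5.png"))
E
```

```text
0.0 (295, 465) 34; 0.15 (296, 454) 35; 0.3 (300, 442) 35; 0.45 (306, 430) 57; 0.6 (316, 418) 61; 0.75 (328, 406) 60; 0.9 (343, 395) 58; 1.05 (360, 384) 56; 1.2 (378, 375) 35; 1.35 (397, 368) 40; 1.5 (417, 362) 40; 1.65 (437, 359) 39; 1.8 (455, 357) 63; 
0.0 (295, 465) 42; 0.15 (296, 454) 32; 0.3 (300, 442) 56; 0.45 (306, 430) 49; 0.6 (316, 418) 115; 0.75 (328, 406) 155; 0.9 (343, 395) 199; 1.05 (360, 384) 194; 1.2 (378, 375) 32; 1.35 (397, 368) 91; 1.5 (417, 362) 112; 1.65 (437, 359) 112; 1.8 (455, 357) 71;
```

Lid now stands at about 1.2 rad (dark point has moved from 1.65 to 1.2). Follow the arc down.

apply_moves(rows=[[0.01, 0, -0.003, 0, 0, 0], [0.02, 0, -0.003, 0, 0, 0], [0.034, 0, 0.002, 0, 0, 0], [0.048, 0, 0.009, 0, 0, 0], [0.063, 0, 0.018, 0, 0, 0], [0.076, 0, 0.029, 0, 0, 0], [0.088, 0, 0.04, 0, 0, 0], [0.099, 0, 0.052, 0, 0, 0], [0.108, 0, 0.066, 0, 0, 0], [0.116, 0, 0.081, 0, 0, 0], [0.122, 0, 0.096, 0, 0, 0], [0.122, 0, 0.096, 0, 0, 0]])

```text
time_s: 38.15
tcp_pos: [0.4408, -0.1787, 0.1159]
orientation: [-0.02, -3.137, -0.001]
wrist_force: [-0.7, -0.2, 0.9]
gripper_width: 0.0003
grasp_force: 0.0
```

apply_moves(rows=[[0.003, 0, 0.01, 0, 0, 0], [0.006, 0, 0.02, 0, 0, 0], [0.007, 0, 0.03, 0, 0, 0], [0.008, 0, 0.038, 0, 0, 0], [0.008, 0, 0.042, 0, 0, 0], [0.008, 0, 0.042, 0, 0, 0]])

```text
time_s: 38.9
tcp_pos: [0.4353, -0.1784, 0.0741]
orientation: [-0.019, -3.141, -0.001]
wrist_force: [0.1, -0.5, 0.8]
gripper_width: 0.0007
grasp_force: 0.0
```

Now press down gently to the rim.

apply_moves(rows=[[0, 0, 0.002, 0, 0, 0], [0, 0, 0.004, 0, 0, 0], [0, 0, 0.006, 0, 0, 0], [0, 0, 0.006, 0, 0, 0]])

```text
time_s: 39.4
tcp_pos: [0.4354, -0.1785, 0.0688]
orientation: [0.019, 3.141, -0.0]
wrist_force: [-0.2, 0.9, 4.7]
gripper_width: 0.0004
grasp_force: 2.4
```

apply_moves(rows=[[0, 0, 0.001, 0, 0, 0], [0, 0, 0.002, 0, 0, 0], [0, 0, 0.003, 0, 0, 0], [0, 0, 0.003, 0, 0, 0]])

```text
time_s: 39.9
tcp_pos: [0.4355, -0.1786, 0.0684]
orientation: [0.019, 3.14, -0.002]
wrist_force: [-5.9, 3.4, 36.0]
gripper_width: 0.0001
grasp_force: 18.2
```

Firm contact (36 N) at z = 68.4 mm, which is the lid's top when shut. Retreat and check.

apply_moves(rows=[[0, 0, -0.02, 0, 0, 0], [0, 0, -0.08, 0, 0, 0], [0, 0, -0.14, 0, 0, 0], [0, 0, -0.18, 0, 0, 0], [0, 0.1, -0.18, 0, 0, 0], [0, 0.2, -0.18, 0, 0, 0], [0, 0.3, -0.18, 0, 0, 0], [0, 0.3, -0.18, 0, 0, 0], [0, 0.3, -0.18, 0, 0, 0], [0, 0.3, -0.18, 0, 0, 0]])

```text
time_s: 41.15
tcp_pos: [0.4387, 0.1257, 0.2456]
orientation: [0.007, 3.141, 0.004]
wrist_force: [-0.4, -0.5, 0.7]
gripper_width: 0.0004
grasp_force: 0.0
```

```bash
python3 - <<'E'
from m import *
st(); s=viewer.grab_frame("side");t=viewer.grab_frame("top"); lidcheck(s); cv2.imwrite("pics/t6.png",t); cv2.imwrite("pics/s6.png",s); scan(t)
g=cv2.cvtColor(t,cv2.COLOR_BGR2GRAY); m=np.zeros(g.shape,bool); m[190:315,395:560]=(g<60)[190:315,395:560]; print("dark at lid top",rect(m,.068))
# handle bar (bright) in top and side, triangulated height
for n,f,b in(("top",t,(410,200,530,310)),("side",s,(230,300,420,470))):
    G=cv2.cvtColor(f,cv2.COLOR_BGR2GRAY)[b[1]:b[3],b[0]:b[2]]; k,l,st_,c=cv2.connectedComponentsWithStats((G>110).astype(np.uint8))
    print(n,[(c[i]+b[:2]).round(0).tolist()+[int(x) for x in st_[i,2:]] for i in range(1,k) if st_[i,4]>15])
print("expected handle px",w2px("top",[.417,-.26,.103]),w2px("side",[.417,-.26,.103]))
# glass unchanged: dark green centroid in the carrier
s0=cv2.cvtColor(s,cv2.COLOR_BGR2GRAY)
E
```

```text
{'time_s': 41.15, 'joints': [-0.002, 0.324, -0.442, 1.972, 0.175, 0.881, 1.031], 'tcp_pos': [0.439, 0.126, 0.246], 'orientation': [0.007, 3.141, 0.004], 'wrist_force': [-0.358, -0.473, 0.747], 'torque': [-0.029, 0.02, 0.012], 'grasp_force': 0.0, 'gripper_width': 0.0}
Rmat [[-1.0, 0.004, 0.001], [0.004, 1.0, 0.002], [-0.001, 0.002, -1.0]]
0.0 (295, 465) 58; 0.15 (296, 454) 59; 0.3 (300, 442) 59; 0.45 (306, 430) 57; 0.6 (316, 418) 58; 0.75 (328, 406) 56; 0.9 (343, 395) 55; 1.05 (360, 384) 33; 1.2 (378, 375) 33; 1.35 (397, 368) 113; 1.5 (417, 362) 113; 1.65 (437, 359) 113; 1.8 (455, 357) 72; 
grey z30 [245. 192.] [708.5 355.5 113.7  68.   25.5] 720
grey z30 [181. 311.] [367.3 537.7  99.7  97.6  40.3] 770
grey z30 [268. 305.] [383.6 293.5 123.1  45.   79.2] 716
bright z40 [268. 305.] [383.5 294.6 115.2  40.4  79.3] 618
dark at lid top (array([ 486.3, -255.2,  294.7,  207.4,   89.9]), np.int32(7823))
top [[474.0, 284.0, 41, 5, 133], [503.0, 297.0, 14, 3, 26], [437.0, 299.0, 13, 3, 25], [507.0, 308.0, 19, 5, 57]]
side [[259.0, 383.0, 109, 170, 8294], [311.0, 302.0, 40, 8, 165], [415.0, 304.0, 11, 12, 81], [401.0, 356.0, 52, 106, 3039], [350.0, 321.0, 13, 6, 31], [295.0, 383.0, 17, 52, 314]]
expected handle px [474.16173816 283.96956548] [295.0806214  382.63480894]
```

Handle sits exactly where it should for a shut lid in both views; nothing has touched the glass since.

```bash
python3 -c "
from station import order; print(order.job_done())"
```

```text
the job is handed in; nothing more can be done
None
```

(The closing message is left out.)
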